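# Set a T-track hold-down to a running fit over a strip

### The arm

A 6-joint arm with a two-finger parallel gripper is mounted at the origin on a cart in front of the work surface, level with it; the furniture and walls round the work are solid. World frame = base frame: x ahead of the robot, y to its left, z up, the work surface at z = 0. Lengths are in m, angles in rad, forces in N, time in s.
With the tool pointing down it reaches from about 0.35 to 0.8 m from the base axis. Payload 7.3 kg.
Tool frame: the origin (TCP) lies on the front face of the gripper's body, between the roots of the fingers; the fingertips stand 73 mm ahead of it and the grasp point (between the pads) lies 54 mm ahead of it; z points along the fingers, y is the line along which they close (so a half turn about z gives the same grasp; the last joint's range is limited). The gripper opens to 85 mm and grips with 20 to 120 N. Pads are 22 mm wide; open, the fingers measure 114 mm over their backs; the gripper's body (76 mm by 85 mm) begins 54 mm behind the grasp point. The pads swing forward as they close: fully open they stand 13 mm farther back than shut.
Start: joints at [1.132, 0.342, 1.524, -0, 1.275, -0.146], TCP at [0.152, 0.503, 0.304] pointing down, gripper open.
Joint ranges: [-2.53, 2.53], [-0.77, 2.02], [0.04, 2.7], [-1, 4.14], [0.28, 2.66], [-3.11, 3.11]. Speed limits (rad/s): [2.57, 2.57, 3.14, 3.14, 3.14, 3.14].

### API

Orientations are given as a rotation vector (axis times angle).
In Python, from station import arm, imaging, models gives the robot as it stands.
- The arm moves only by the shell command python3 -m inch 'ROWS' [FORCE]. ROWS is a JSON object whose one key "increments" holds a list of rows, each a list of 7 numbers: the opening, from -1 (shut) to 1 (fully open), then the shift along the tool's x, y, z in units of 30 mm (1.0 is 30 mm), then the turn, a rotation vector about the tool's x, y, z in units of 6 degrees (1.0 is 6 degrees). In form: {"increments": [[gripper, dx, dy, dz, wx, wy, wz], ...]}. A call has exactly 10 rows; each row is the pose to reach, as a shift and turn from the pose commanded when the call began, along the tool's axes at that moment; what a row does not reach only later rows make up. A row lasts 1/12 s, in which the tool goes at most 41.7 mm and 7.16 degrees, less where a joint would pass 70% of its speed; a pose out of reach is approached as far as the arm can. A call with a gripper value outside its range is refused whole. The fingers move at their own pace and stop on an object; FORCE is the grip in N (left out, the last holds). Time passes only in rows, so rows that repeat a pose let the fingers close, or fill a call up. It gives the time, the measured TCP pose, the force, the opening and the grip force at its end, in the units of the state.
- arm.get_obs(): the state, without advancing time (a new reading comes with each control period).
- imaging.get_image(name): name is "side" or "top" or "wrist"; returns a dict with "pixels" (420x560x3 uint8, red, green, blue), "fov_y" (degrees; the focal length in pixels is half the picture's height over the tangent of half this angle, whatever the lens; pixels are square), "cx", "cy" (the principal point, pixels), "k1" (the pictures are not rectified: a ray, as slopes to the right and down, at radius r is drawn at 1 + k1 r^2 times it, then the intrinsics apply), "R" (3x3) and "t" (3): a world point X has camera coordinates R X + t; the wrist camera has in their place "mount" (4x4, takes a point from camera to tool coordinates, whose origin is the TCP and whose axes are the flange's). Camera axes: x right, y down, z forward; pixel columns grow to the right and rows downward; lengths in m; the calibration is good to about 2 mm. A picture is of the moment at which its call begins: read the wrist's pose just before it. There is no depth.
- arm.close_job(): hands the job in; it is judged then, once.
Trained networks look in the newest picture that a camera, given by its name, has taken for a name from the list of things; names that differ only in an ending like _2 or _b are one class to them, and where a whole thing is asked for, a point or a joint stands for the part that bears it (a point fixed in the world has none). Each returns a list of dicts, best first, with "p" (0 to 1); they miss things now and then, are a little off and sometimes report something else, mostly with a low value. They report only what shows in the picture. A call takes as long as a camera call. They do not tell look-alikes from the thing itself.
- models.trace(camera, label): "mask" (420x560 bool, what is visible of it) and "uv" ([column, row] in pixels, amid what is visible of it).
- models.tip_of(camera, label): "uv" ([column, row] in pixels: a listed point, or the origin of a listed thing).
The state is a dict: "t": time; "q": joint angles; "qvel": joint speeds; "joint_efforts": joint torques, N m; "eef_pos": TCP position; "orientation": TCP orientation; "wrist_force": force on the tool from outside, world axes, zero at the start; "moment": the same for the moment, N m; "grip_width": finger opening in m; "finger_force": force on a finger pad.
Only numpy, scipy, OpenCV 4.12 (cv2) and the standard library are available. Lean on these libraries where they do the work, as an engineer would, in place of code of your own. Each camera call takes 0.05 s, during which the arm holds its last target. There are 200 camera calls.

### The job

Set the hold-down so that the MDF strip can be fed under it: slide the hold-down along its track until its foot stands over the middle of the strip's width, then turn the black hand knob clockwise as far as it goes to lock it there. Now turn the knurled steel thumbscrew down until it seats on the strip, back it off a quarter turn so that the strip runs freely again, and finish with the gripper still holding the thumbscrew at that setting, so that the lock nut can be run up without the screw turning. Do not shift the strip or the measuring and hand tools lying around the jig.

Things in the scene. Friction and masses are not known exactly. Their poses are not given: they have to be found in the camera images.
- feed_jig: Fixed feed jig: plywood board 200 (its x) x 320 (its y) x 18 mm with a flush aluminium T-track along its y axis at x = 0. Origin under the board's centre, at bench level, z up. At its +y end stands a wooden fence along x (y = 135 to 157 mm, top at z = 36 mm). The hold-down slides only along the jig's y, towards the strip in +y.
- strip: Loose plain MDF strip 45 x 200 x 12 mm, 0.12 kg, lying on the jig's board along the fence. Origin: centre of its underside (board top, z = 18 mm). Its y axis runs along its length, its x axis across its 45 mm width; its top is 12 mm above its origin (z = 30 mm). It starts between the foot and the fence.
- hold_down: Aluminium hold-down: block 46 (x) x 58 (y) mm on the track, up to z = 44 mm, with an arm 34 mm wide, z = 44 to 56 mm, reaching in the jig's +y. Origin at bench level under the knob's axis. The screw's axis is 100 mm further in +y. While loose it slides with 5 N, e.g. pulled by the gripped knob; it starts 40 to 85 mm short of the strip's middle and can go 7 mm beyond it.
- clamp_knob_grip (a point): Point on the vertical axis of the black lobed hand knob (diameter 39 to 43 mm, 22 mm high, z = 70 to 92 mm, over the block), 9 mm below its top: the height at which to grip it from above. Its colliding shape is a plain cylinder of 39 mm diameter.
- clamp_knob (a joint): Turn of the hand knob, rad: 0 = loose, grows clockwise seen from above, 1.35 = hard stop, locked. Starts loose at 0 to 0.25. It turns with 0.06 to 0.1 N m until the stop, where the fingers slip round it. From about 0.7 on its clamp grips the track and the hold-down no longer slides (over 40 N when locked).
- screw_foot: Round swivel foot of the thumbscrew, 21 mm diameter, 8 mm high, under the end of the hold-down's arm; with it rise and fall the spindle and a loose hexagonal lock nut just above the arm (to z = 65 mm). Origin: centre of the foot's underside. It does not turn. Its underside is at z = 30 mm when seated on the strip and rises 3 mm per turn of the screw.
- screw_head: Knurled steel head of the thumbscrew on a vertical axis, 30 mm diameter, 24 mm high (z = 77 to 101 mm when seated, up to 1.5 mm higher when backed out), with a dark screwdriver slot across its top. Origin: centre of the head's underside; grip it from above about 13 mm over its origin. The head turns with the screw.
- thumbscrew (a joint): Turn of the thumbscrew, rad: 0 = seated on the strip (a hard stop), grows as it is backed out, anticlockwise seen from above. Starts backed out by 2.0 to 2.9 rad, limit 3.7. Right-hand thread, about 0.06 N m to turn; the foot meets the strip in the last 0.4 rad and presses on it with about 15 N at the stop, where the fingers slip round the head.
- spanner: Bystander: steel combination spanner, 192 mm, lying on the bench at the robot's right of the jig.
- pencil: Bystander: red pencil, 142 mm, lying on the bench at the robot's right of the jig.
- caliper: Bystander: sliding caliper, 222 mm, lying on the bench at the robot's left of the jig.
Mind the look-alikes: they are no part of the job. There is more than one size of the strip; the one meant has the size given above.

How it is judged:
By the outcome, as a careful person would: the job done as asked, in the order asked, and still so for the second after the job is handed in, while the arm keeps its last pose, push and grip.
It also fails if it takes over 58 s, if anything falls off the work surface, if the arm or the gripper's body presses on something with over 40 N, if the wrist force passes 120 N, or if a joint passes its speed limit or range.

## Working session

There is one attempt and no reset: what is moved stays moved. The work goes in short steps, Python scripts to look and compute and a shell command to move; the robot and the scene stay as the last step left them, time stands still between calls to the robot, and variables do not carry over. Pictures are saved under pics/ and viewed, at most 10 in all, crops included, and the job is handed in when it is done.

```bash
ls; mkdir -p pics; cat > h.py <<'E'
import numpy as np, cv2
from station import arm, imaging, models
from scipy.spatial.transform import Rotation as Ro
def cam(name):
    o=arm.get_obs(); im=imaging.get_image(name)
    f=210/np.tan(np.radians(im["fov_y"])/2)
    if "R" in im and im["R"] is not None: R=np.array(im["R"]);t=np.array(im["t"])
    else:
        M=np.array(im["mount"]);T=np.eye(4);T[:3,:3]=Ro.from_rotvec(o["orientation"]).as_matrix();T[:3,3]=o["eef_pos"]
        W=np.linalg.inv(T@M);R=W[:3,:3];t=W[:3,3]
    return dict(px=im["pixels"],f=f,cx=im["cx"],cy=im["cy"],k1=im["k1"],R=R,t=t)
def ray(c,uv):
    d=np.array([(uv[0]-c["cx"])/c["f"],(uv[1]-c["cy"])/c["f"]]);s=d.copy()
    for _ in range(20): s=d/(1+c["k1"]*(s@s))
    v=c["R"].T@np.array([s[0],s[1],1]); return -c["R"].T@c["t"],v
def atz(c,uv,z):
    o,v=ray(c,uv); return o+v*(z-o[2])/v[2]
def proj(c,X):
    p=c["R"]@np.array(X)+c["t"];s=p[:2]/p[2];s=s*(1+c["k1"]*(s@s));return s*c["f"]+[c["cx"],c["cy"]]
def tri(rs):
    A=0;b=0
    for o,v in rs:
        v=v/np.linalg.norm(v);P=np.eye(3)-np.outer(v,v);A=A+P;b=b+P@o
    return np.linalg.solve(A,b)
def save(c,n): cv2.imwrite("pics/"+n,c["px"][:,:,::-1])
E
python3 - <<'E'
from h import *
np.set_printoptions(precision=4,suppress=True)
C={}
for n in ("side","top"):
    c=cam(n);C[n]=c;print(n,-c["R"].T@c["t"],c["f"])
    for l,z in (("clamp_knob_grip",.083),("screw_head",.078),("screw_foot",.031),("strip",.018),("feed_jig",0),("hold_down",0)):
        for r in models.tip_of(n,l)[:3]: print(l,np.round(r["uv"],1),round(r["p"],2),atz(c,r["uv"],z))
cv2.imwrite("pics/a.png",np.hstack([cv2.resize(C[n]["px"],(400,300)) for n in C])[:,:,::-1]); save(C["top"],"top.png");save(C["side"],"side.png")
print(arm.get_obs())
E
```

```text
pics
side [ 0.5535 -1.0563  0.5187] 458.0811362576929
clamp_knob_grip [266.2 194.3] 0.46 [ 0.5863 -0.0341  0.083 ]
clamp_knob_grip [260.2 185.1] 0.3 [0.5738 0.0275 0.083 ]
screw_head [264.4 186.7] 0.7 [0.5844 0.0277 0.078 ]
screw_head [259.5 198.1] 0.7 [ 0.5695 -0.0437  0.078 ]
screw_foot [267.3 196.7] 0.68 [0.5924 0.0712 0.031 ]
screw_foot [260.6 200.4] 0.66 [0.5736 0.0488 0.031 ]
strip [258.  197.9] 0.91 [0.5677 0.0961 0.018 ]
strip [296.9 271.8] 0.66 [ 0.6341 -0.2836  0.018 ]
feed_jig [263.1 214. ] 0.84 [0.5784 0.0299 0.    ]
hold_down [266.5 224. ] 0.85 [ 0.5845 -0.0293  0.    ]
top [ 0.4503 -0.0819  1.1744] 453.6724674812228
clamp_knob_grip [272.  219.1] 0.6 [ 0.5945 -0.0549  0.083 ]
screw_head [226.  229.3] 0.68 [0.5726 0.0574 0.078 ]
screw_foot [229.4 228.2] 0.62 [0.5804 0.0547 0.031 ]
strip [208.6 231.6] 0.64 [0.5742 0.1096 0.018 ]
strip [350.5 207.2] 0.57 [ 0.6298 -0.2566  0.018 ]
feed_jig [250.5 227. ] 0.89 [0.5859 0.0034 0.    ]
hold_down [272.  223.6] 0.96 [ 0.5937 -0.0527  0.    ]
{'t': 0.7, 'q': array([ 1.132 ,  0.342 ,  1.5241,  0.    ,  1.2754, -0.146 ]), 'qvel': array([-0.0007, -0.0016, -0.0006, -0.0004,  0.0013,  0.001 ]), 'joint_efforts': array([  0.0007, -43.3453, -24.6235,  -0.    ,   0.0004,  -0.    ]), 'eef_pos': array([0.1515, 0.5027, 0.3039]), 'orientation': array([0.4583, 3.1079, 0.0002]), 'wrist_force': array([-0.7542,  0.1908, -0.1797]), 'moment': array([-0.0608,  0.0203,  0.0205]), 'finger_force': 0.0, 'grip_width': 0.08536200448954424}
```

View pics/top.png

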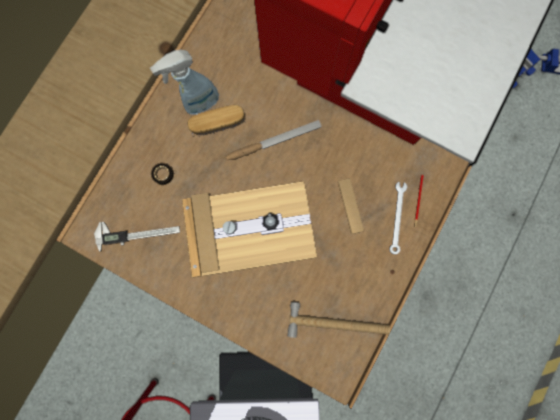

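View pics/side.png

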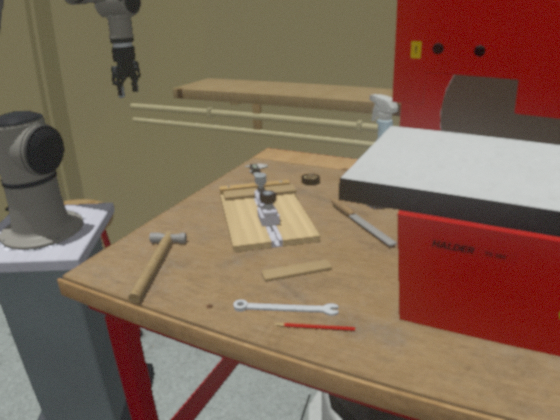

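The strip lying against the fence at top (208,231) and side (258,198) is the 45 × 200 mm one. The piece at top (350,207) and side (297,272) is a narrower, shorter look-alike on the bare bench. The knob is at top (271,220) and the screw head at (228,228). I'll move the wrist camera over the jig to measure more closely.

```bash
python3 -m inch '{"increments": [[1,-2,-1.3,0,0,0,0],[1,-4,-2.6,0,0,0,0],[1,-5.8,-3.7,0,0,0,0],[1,-7,-4.5,0,0,0,0],[1,-8.2,-5.2,0,0,0,0],[1,-9.4,-6,0,0,0,0],[1,-10.6,-6.8,0,0,0,0],[1,-11.8,-7.5,0,0,0,0],[1,-13,-8.3,0,0,0,0],[1,-14.2,-9.1,0,0,0,0]]}' 60
python3 -m inch '{"increments": [[1,-1.1,-0.7,0,0,0,0],[1,-2.2,-1.4,0,0,0,0],[1,-3.3,-2.1,0,0,0,0],[1,-4.2,-2.7,0,0,0,0],[1,-4.2,-2.7,0,0,0,0],[1,-4.2,-2.7,0,0,0,0],[1,-4.2,-2.7,0,0,0,0],[1,-4.2,-2.7,0,0,0,0],[1,-4.2,-2.7,0,0,0,0],[1,-4.2,-2.7,0,0,0,0]]}'
python3 - <<'E'
from h import *
np.set_printoptions(precision=4,suppress=True)
o=arm.get_obs();print(o["q"],o["eef_pos"],o["orientation"],o["t"])
print(imaging.get_image("wrist")["mount"])
c=cam("wrist");save(c,"w1.png")
for l,z in (("clamp_knob_grip",.083),("screw_head",.078),("screw_foot",.031),("strip",.018),("feed_jig",0),("hold_down",0)):
    for r in models.tip_of("wrist",l)[:2]: print(l,np.round(r["uv"],1),round(r["p"],2),atz(c,r["uv"],z))
E
```

```text
t: 1.53
eef_pos: [0.4239, 0.1846, 0.3042]
orientation: [0.458, 3.107, 0.001]
wrist_force: [0.5, -0.3, 0.1]
grip_width: 0.0858
finger_force: 0.0
t: 2.37
eef_pos: [0.5196, 0.0735, 0.3042]
orientation: [0.456, 3.108, 0.0]
wrist_force: [0.3, -0.8, 0.8]
grip_width: 0.0855
finger_force: 0.0
[-0.0056  0.3413  1.5245  0.0002  1.2756 -1.2853] [0.5196 0.0735 0.3042] [0.4557 3.1081 0.0003] 2.3667
[[ 0.0006 -0.9621 -0.2726  0.0688]
 [ 1.      0.0007 -0.0001 -0.0004]
 [ 0.0003 -0.2726  0.9621 -0.0698]
 [ 0.      0.      0.      1.    ]]
clamp_knob_grip [164.1 311. ] 0.86 [ 0.5874 -0.0512  0.083 ]
screw_head [269.9 265.7] 0.61 [0.5746 0.0494 0.078 ]
screw_foot [270.3 246. ] 0.89 [0.5742 0.0489 0.031 ]
screw_foot [268.3 269.4] 0.33 [0.5971 0.0398 0.031 ]
strip [339.4 219.9] 0.65 [0.5721 0.1204 0.018 ]
strip [ 39.3 349.4] 0.63 [ 0.6247 -0.2432  0.018 ]
feed_jig [234.2 254.3] 0.95 [0.5831 0.0054 0.    ]
hold_down [191.4 272.3] 0.64 [ 0.5897 -0.0458 -0.    ]
```

View pics/w1.png

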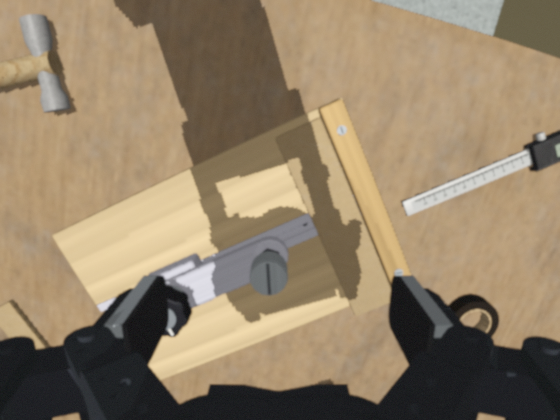

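The wrist view shows the hold-down with the knob at (175,310), hidden by the left finger, and the slotted screw head at (269,272). The strip is the shaded band from (275,140) to (355,312), against the fence. I'll enlarge this and fit the edges.

```bash
python3 - <<'E'
from h import *
np.set_printoptions(precision=4,suppress=True)
for n in ("wrist","top"):
    c=cam(n)
    for l,z in (("strip",.030),("feed_jig",.018),("screw_head",.102),("clamp_knob",.092)):
        for r in models.trace(n,l)[:2]:
            m=r["mask"].astype(np.uint8)
            pts=np.argwhere(m)[:,::-1]
            W=np.array([atz(c,p,z)[:2] for p in pts])
            (ctr,sz,a)=cv2.minAreaRect((W*1000).astype(np.float32))
            print(n,l,round(r["p"],2),r["uv"],m.sum(),"c",np.round(ctr,1),"sz",np.round(sz,1),"ang",round(a,2))
    if n=="wrist":
        g=cv2.resize(c["px"][90:340,140:440],(780,650),interpolation=cv2.INTER_CUBIC)[:600]
        g=cv2.convertScaleAbs(g,alpha=1.5,beta=25);cv2.imwrite("pics/w2.png",g[:,:,::-1])
E
```

```text
wrist strip 0.92 [336.3, 214.3] 9181 c [571.5 117.5] sz [200.4  46. ] ang 8.08
wrist strip 0.72 [17.8, 326.1] 1148 c [ 589.4 -242.4] sz [66.1 38.1] ang 12.65
wrist feed_jig 0.76 [227.3, 245.1] 43523 c [579.2   7.4] sz [200.3 318.9] ang 8.33
wrist screw_head 0.62 [268.3, 273.5] 1357 c [570.7  49.9] sz [29.2 35. ] ang 73.32
wrist clamp_knob 0.8 [176.4, 308.0] 971 c [587.7 -36.3] sz [21.9 48.9] ang 64.69
top strip 0.7 [201.6, 194.4] 41 c [664.3 132.7] sz [ 9.7 31.1] ang 6.01
top feed_jig 0.8 [268.1, 224.9] 6890 c [581.1   6.2] sz [203.6 319.9] ang 7.29
top clamp_knob 0.79 [272.5, 223.2] 211 c [587.6 -51.4] sz [36.1 36.3] ang 88.91
```

View pics/w2.png

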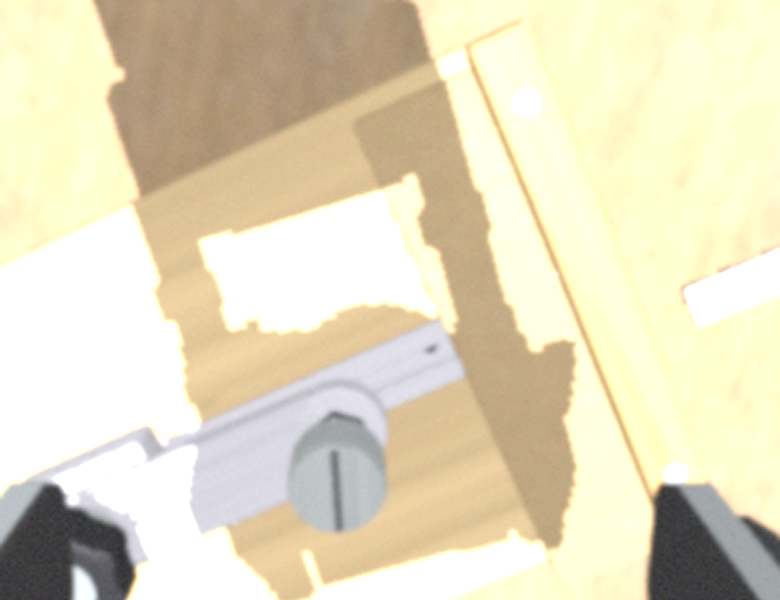

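```bash
python3 -m inch '{"increments": [[1,-0.7,-0.7,0.6,0,0,-0.8],[1,-1.4,-1.4,1.2,0,0,-1.6],[1,-2.1,-2.1,1.8,0,0,-2.4],[1,-2.8,-2.8,2.4,0,0,-3.2],[1,-3.36,-3.31,3.0,0,0,-4.1],[1,-3.36,-3.31,3.5,0,0,-4.1],[1,-3.36,-3.31,3.5,0,0,-4.1],[1,-3.36,-3.31,3.5,0,0,-4.1],[1,-3.36,-3.31,3.5,0,0,-4.1],[1,-3.36,-3.31,3.5,0,0,-4.1]]}' 30
python3 - <<'E'
from h import *
np.set_printoptions(precision=4,suppress=True)
o=arm.get_obs();print(o["q"],o["eef_pos"],o["orientation"],o["t"])
c=cam("top");cw=cam("wrist")
R=Ro.from_rotvec(o["orientation"]).as_matrix();print(R)
r1=[r for r in models.tip_of("wrist","clamp_knob_grip")][:1];print(r1, [atz(cw,r["uv"],.083) for r in r1])
g=[models.tip_of("wrist","screw_head")[:1]];print(g,[atz(cw,r["uv"],.078) for r in g[0]])
save(cw,"w3.png")
E
```

```text
t: 4.1
eef_pos: [0.5883, -0.0509, 0.2004]
orientation: [-0.215, 3.132, -0.001]
wrist_force: [0.7, 0.2, 0.5]
grip_width: 0.0855
finger_force: 0.0
[-0.2162  0.5547  1.4814  0.0002  1.1032 -1.9244] [ 0.5883 -0.0509  0.2004] [-0.2154  3.132  -0.0008] 4.1
[[-0.9906 -0.1369  0.0023]
 [-0.1369  0.9906 -0.0003]
 [-0.0022 -0.0007 -1.    ]]
[{'uv': [277.8, 244.0], 'p': 0.75}] [array([ 0.5883, -0.0517,  0.083 ])]
[[{'uv': [428.3, 217.1], 'p': 0.21}]] [array([0.5641, 0.0264, 0.078 ])]
```

```bash
python3 -m inch '{"increments": [[1,0,0,0.6,0,0,0],[1,0,0,1.2,0,0,0],[1,0,0,1.8,0,0,0],[1,0,0,2.17,0,0,0],[0.2,0,0,2.17,0,0,0],[-0.5,0,0,2.17,0,0,0],[-1,0,0,2.17,0,0,0],[-1,0,0,2.17,0,0,0],[-1,0,0,2.17,0,0,0],[-1,0,0,2.17,0,0,0]]}' 30
python3 - <<'E'
from h import *
np.set_printoptions(precision=4,suppress=True)
o=arm.get_obs();print(o["eef_pos"],o["moment"],o["wrist_force"])
c=cam("wrist");save(c,"w4.png")
E
```

```text
t: 5.13
eef_pos: [0.5886, -0.0516, 0.1352]
orientation: [-0.214, 3.132, -0.001]
wrist_force: [-0.4, 1.7, 7.1]
grip_width: 0.0381
finger_force: 30.0
[ 0.5886 -0.0516  0.1352] [ 0.2186  0.0754 -0.0115] [-0.3502  1.7318  7.0834]
```

View pics/w4.png

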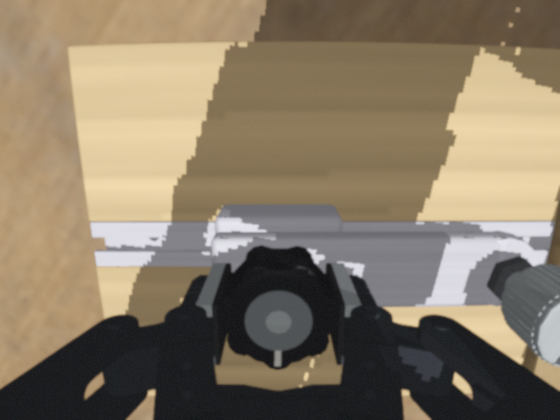

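The wrist view shows the knob centred between the pads at (278,315), with the screw head at (540,310). Now I'll slide it most of the way and measure again.

```bash
python3 -m inch '{"increments": [[-1,0,0.15,0,0,0,0],[-1,0,0.4,0,0,0,0],[-1,0,0.7,0,0,0,0],[-1,0,1.0,0,0,0,0],[-1,0,1.3,0,0,0,0],[-1,0.01,1.6,0,0,0,0],[-1,0.01,1.9,0,0,0,0],[-1,0.01,2.1,0,0,0,0],[-1,0.01,2.2,0,0,0,0],[-1,0.01,2.2,0,0,0,0]]}' 30
python3 - <<'E'
from h import *
np.set_printoptions(precision=4,suppress=True)
o=arm.get_obs();print(o["eef_pos"],o["moment"],o["wrist_force"])
for n in ("wrist","top"):
    c=cam(n);save(c,n+"5.png")
    for l,z in (("strip",.030),("feed_jig",.018)):
        for r in models.trace(n,l)[:2]:
            m=r["mask"].astype(np.uint8)
            W=np.array([atz(c,p,z)[:2] for p in np.argwhere(m)[:,::-1]])
            (ctr,sz,a)=cv2.minAreaRect((W*1000).astype(np.float32))
            print(n,l,round(r["p"],2),r["uv"],m.sum(),"c",np.round(ctr,1),"sz",np.round(sz,1),"ang",round(a,2))
    for l,z in (("screw_head",.078),("screw_foot",.031)):
        for r in models.tip_of(n,l)[:2]: print(n,l,r["uv"],round(r["p"],2),atz(c,r["uv"],z))
E
```

```text
t: 6.02
eef_pos: [0.5795, 0.0137, 0.1352]
orientation: [-0.215, 3.131, -0.002]
wrist_force: [-0.4, -0.9, 6.0]
grip_width: 0.0382
finger_force: 30.3
[0.5795 0.0137 0.1352] [-0.1472  0.0304 -0.0204] [-0.3743 -0.8915  6.0035]
wrist strip 0.92 [491.1, 155.2] 18794 c [571.9 115.2] sz [197.1  48.6] ang 7.91
wrist strip 0.63 [250.1, 198.7] 145433 c [574.4  16.1] sz [186.6 318.2] ang 8.19
wrist feed_jig 0.59 [250.1, 199.0] 145169 c [578.4  16.9] sz [198.7 340. ] ang 8.21
wrist screw_head [534.8, 299.4] 0.96 [0.567  0.1123 0.078 ]
top strip 0.72 [353.2, 201.5] 675 c [ 633.8 -255.9] sz [140.6  34.3] ang 12.88
top strip 0.55 [209.6, 246.6] 246 c [538.3 111.7] sz [53.7 32.8] ang 82.57
top feed_jig 0.96 [282.3, 231.7] 4509 c [581.3   6.5] sz [202.4 322.4] ang 7.15
top feed_jig 0.69 [203.2, 232.5] 64 c [569.6 120.1] sz [18.4 25.1] ang 44.66
top screw_head [201.5, 232.5] 0.56 [0.566  0.1169 0.078 ]
top screw_foot [205.6, 234.3] 0.65 [0.5661 0.115  0.031 ]
```

View pics/wrist5.png

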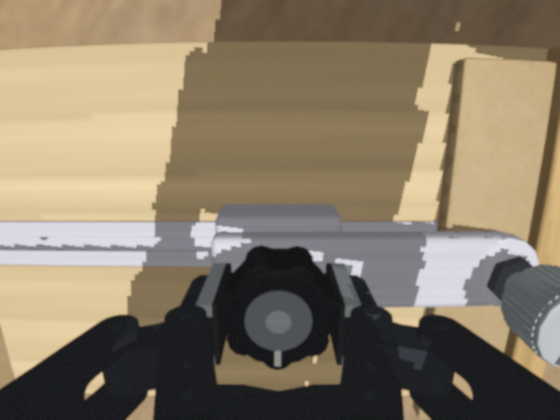

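```bash
python3 - <<'E'
from h import *
np.set_printoptions(precision=2,suppress=True)
o=arm.get_obs();c=cam("wrist");R=Ro.from_rotvec(o["orientation"]).as_matrix()
T=lambda X:1000*(R.T@(X-o["eef_pos"]))
g=cv2.GaussianBlur(c["px"],(3,3),0).astype(int).sum(2)
for v in (68,80,90,105,120,140,160):
    row=g[v,430:560]; d=np.diff(row); 
    b=[430+i for i in np.argsort(-abs(d))[:8]]
    print(v,sorted(b),[round(T(atz(c,(u,v),.03))[1],1) for u in sorted(b)])
for u in (464,548,553): print(u,T(atz(c,(u,62),.03)))
m=models.trace("wrist","strip")[0]["mask"]
for v in range(65,240,15):
    u=np.where(m[v])[0]; print(v,u.min(),u.max(),T(atz(c,(u.min(),v),.03))[:2],T(atz(c,(u.max()+1,v),.03))[:2])
crop=cv2.resize(c["px"][40:260,420:560],(560,600),interpolation=cv2.INTER_CUBIC);crop=cv2.convertScaleAbs(crop,alpha=1.4,beta=15)
cv2.imwrite("pics/c6.png",crop[:,:,::-1])
E
```

```text
68 [np.int64(450), np.int64(451), np.int64(452), np.int64(462), np.int64(463), np.int64(554), np.int64(555), np.int64(556)] [np.float64(75.8), np.float64(76.3), np.float64(76.7), np.float64(81.3), np.float64(81.8), np.float64(125.2), np.float64(125.7), np.float64(126.2)]
80 [np.int64(447), np.int64(448), np.int64(449), np.int64(461), np.int64(462), np.int64(552), np.int64(553), np.int64(554)] [np.float64(74.9), np.float64(75.4), np.float64(75.8), np.float64(81.4), np.float64(81.9), np.float64(125.0), np.float64(125.5), np.float64(126.0)]
90 [np.int64(449), np.int64(450), np.int64(451), np.int64(460), np.int64(461), np.int64(551), np.int64(552), np.int64(553)] [np.float64(76.3), np.float64(76.7), np.float64(77.2), np.float64(81.4), np.float64(81.9), np.float64(125.3), np.float64(125.8), np.float64(126.3)]
105 [np.int64(445), np.int64(446), np.int64(447), np.int64(458), np.int64(459), np.int64(460), np.int64(549), np.int64(550)] [np.float64(75.1), np.float64(75.6), np.float64(76.0), np.float64(81.2), np.float64(81.7), np.float64(82.1), np.float64(125.4), np.float64(125.9)]
120 [np.int6
[... 689 characters left out ...]
(75.9), np.float64(76.4), np.float64(81.2), np.float64(81.7), np.float64(125.2), np.float64(125.8), np.float64(126.3)]
464 [ 90.34  81.96 104.89]
548 [ 91.91 121.84 104.86]
553 [ 92.04 124.31 104.85]
65 455 555 [88.94 77.96] [ 90.81 126.01]
80 453 553 [82.51 77.69] [ 84.18 126.05]
95 451 550 [76.   77.44] [ 77.46 125.63]
110 450 549 [69.4  77.68] [ 70.69 126.26]
125 448 546 [62.68 77.46] [ 63.78 125.91]
140 447 544 [55.86 77.74] [ 56.78 126.11]
155 445 540 [48.91 77.56] [ 49.64 125.32]
170 444 539 [41.84 77.89] [ 42.4  126.12]
185 442 538 [34.62 77.75] [ 35.01 126.97]
200 439 535 [27.25 77.13] [ 27.47 126.81]
215 438 531 [19.72 77.52] [ 19.77 126.15]
230 437 528 [12.02 77.93] [ 11.9  126.05]
```

View pics/c6.png

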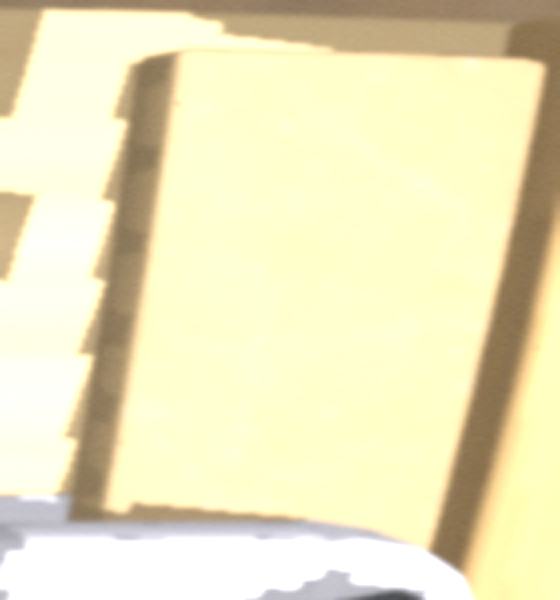

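The crop shows the strip's top face between tool y = 81.6 and 125.7 mm, so its centre is about 104.3 mm after a small scale correction. The screw axis is at 100 mm. I'll slide 4.4 mm more and then lock it.

```bash
python3 -m inch '{"increments": [[-1,0,0.07,0,0,0,0],[-1,0,0.147,0,0,0,0],[-1,0,0.147,0,0,0,0],[-1,0,0.147,0,0,0,0],[-1,0,0.147,0,0,0,1],[-1,0,0.147,0,0,0,2],[-1,0,0.147,0,0,0,3],[-1,0,0.147,0,0,0,4],[-1,0,0.147,0,0,0,5],[-1,0,0.147,0,0,0,6]]}' 30
python3 -m inch '{"increments": [[-1,0,0,0,0,0,1],[-1,0,0,0,0,0,2],[-1,0,0,0,0,0,3],[-1,0,0,0,0,0,4],[-1,0,0,0,0,0,5],[-1,0,0,0,0,0,6],[-1,0,0,0,0,0,7],[-1,0,0,0,0,0,8],[-1,0,0,0,0,0,8.5],[-1,0,0,0,0,0,8.5]]}' 30
python3 - <<'E'
from h import *
np.set_printoptions(precision=4,suppress=True)
o=arm.get_obs();print(o["q"],o["eef_pos"],o["moment"],o["wrist_force"])
c=cam("wrist");save(c,"w7.png")
c=cam("side")
E
```

```text
t: 7.45
eef_pos: [0.579, 0.0175, 0.1352]
orientation: [0.771, 3.042, -0.001]
wrist_force: [0.0, -3.9, 6.6]
grip_width: 0.0383
finger_force: 30.3
t: 8.28
eef_pos: [0.5789, 0.0185, 0.135]
orientation: [2.003, 2.418, 0.003]
wrist_force: [-0.7, 2.3, 4.9]
grip_width: 0.0384
finger_force: 30.4
[-0.1006  0.6169  1.5791  0.0006  0.9426 -0.2881] [0.5789 0.0185 0.135 ] [ 0.3344 -0.0862  0.3852] [-0.6789  2.3432  4.8686]
```

```bash
python3 -m inch '{"increments": [[0.3,0,0,0,0,0,0],[1,0,0,0,0,0,0],[1,0,0,0,0,0,0],[1,0,0,-0.7,0,0,0],[1,0,0,-1.4,0,0,-1],[1,0,0,-2.2,0,0,-2],[1,0.8,0.03,-2.2,0,0,-3],[1,1.6,0.07,-2.2,0,0,-4],[1,2.4,0.1,-2.2,0,0,-5],[1,3.33,0.145,-2.2,0,0,-6]]}' 30
python3 -m inch '{"increments": [[1,0,0,0,0,0,-1.1],[1,0,0,0,0,0,-2.2],[1,0,0,0,0,0,-3.3],[1,0,0,0,0,0,-4.4],[1,0,0,0,0,0,-5.5],[1,0,0,0,0,0,-6.6],[1,0,0,0,0,0,-7.7],[1,0,0,0,0,0,-8.8],[1,0,0,0,0,0,-10],[1,0,0,0,0,0,-10]]}' 30
python3 - <<'E'
from h import *
np.set_printoptions(precision=4,suppress=True)
o=arm.get_obs();print(o["q"],o["eef_pos"],o["orientation"],o["t"])
R=Ro.from_rotvec(o["orientation"]).as_matrix()
for n in ("wrist","top"):
    c=cam(n);save(c,n+"8.png")
    for l,z in (("screw_head",.078),("clamp_knob_grip",.083)):
        for r in models.tip_of(n,l)[:1]:
            X=atz(c,r["uv"],z);print(n,l,r["uv"],round(r["p"],2),X,"tool units",R.T@(X-o["eef_pos"])/.03)
    for r in models.trace(n,"strip")[:1]:
        W=np.array([atz(c,p,.03)[:2] for p in np.argwhere(r["mask"])[:,::-1]])
        (ctr,sz,a)=cv2.minAreaRect((W*1000).astype(np.float32));print(np.round(ctr,1),np.round(sz,1),a)
E
```

```text
t: 9.22
eef_pos: [0.5634, 0.1173, 0.1998]
orientation: [1.15, 2.923, -0.0]
wrist_force: [0.7, -0.3, -0.4]
grip_width: 0.0853
finger_force: 0.0
t: 10.05
eef_pos: [0.5635, 0.1169, 0.1996]
orientation: [0.466, -3.106, -0.0]
wrist_force: [-0.2, 0.4, -0.6]
grip_width: 0.0852
finger_force: 0.0
[ 0.0715  0.532   1.5256  0.      1.0845 -1.7973] [0.5635 0.1169 0.1996] [ 0.4662 -3.1063 -0.0001] 10.05
wrist screw_head [275.4, 245.6] 0.69 [0.5659 0.1157 0.078 ] tool units [-0.0678 -0.0651  4.0519]
wrist clamp_knob_grip [88.3, 216.9] 0.89 [0.578  0.0169 0.083 ] tool units [ 0.5142 -3.33    3.8851]
[572.1 118.1] [199.1  45.2] 7.972970485687256
top screw_head [197.7, 229.0] 0.54 [0.5747 0.1263 0.078 ] tool units [-0.4515  0.187   4.0517]
top clamp_knob_grip [241.8, 225.4] 0.63 [0.5807 0.0184 0.083 ] tool units [ 0.4131 -3.3076  3.885 ]
[ 632.7 -255.5] [141.4  33.1] 11.531876564025879
```

View pics/wrist8.png

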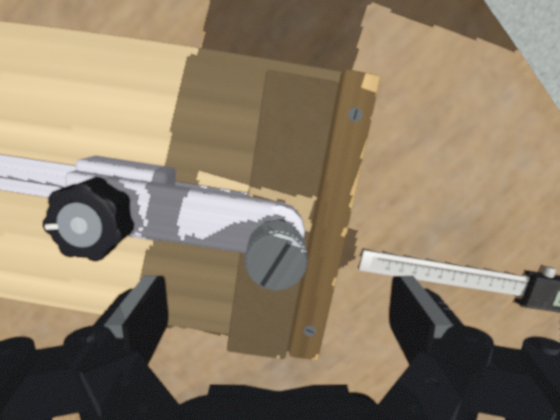

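The strip still lies parallel to the fence and the knob is locked. The head is centred over it at (277,258), with the slot from (265,285) to (290,243). The head's offset from the strip's mid-line is about 1 mm or less. I'll descend and grip the screw head.

```bash
python3 -m inch '{"increments": [[1,-0.05,0,0.6,0,0,0],[1,-0.05,0,1.2,0,0,0],[1,-0.05,0,1.7,0,0,0],[1,-0.05,0,1.85,0,0,0],[0.2,-0.05,0,1.85,0,0,0],[-0.5,-0.05,0,1.85,0,0,0],[-1,-0.05,0,1.85,0,0,0],[-1,-0.05,0,1.85,0,0,0],[-1,-0.05,0,1.85,0,0,0],[-1,-0.05,0,1.85,0,0,0]]}' 25
python3 - <<'E'
from h import *
np.set_printoptions(precision=4,suppress=True)
o=arm.get_obs();print(o["q"],o["eef_pos"],o["orientation"],o["moment"])
c=cam("wrist");save(c,"w9.png")
E
python3 -m inch '{"increments": [[-1,0,0,0,0,0,1],[-1,0,0,0,0,0,2],[-1,0,0,0,0,0,3],[-1,0,0,0.01,0,0,4],[-1,0,0,0.01,0,0,5],[-1,0,0,0.01,0,0,6],[-1,0,0,0.01,0,0,7],[-1,0,0,0.015,0,0,8],[-1,0,0,0.015,0,0,9],[-1,0,0,0.015,0,0,9]]}' 25
python3 - <<'E'
from h import *
np.set_printoptions(precision=4,suppress=True)
o=arm.get_obs();print(o["q"],o["eef_pos"],o["orientation"],o["moment"],o["wrist_force"])
c=cam("wrist");save(c,"w10.png")
E
```

```text
t: 11.28
eef_pos: [0.5657, 0.117, 0.1455]
orientation: [-0.459, 3.105, -0.002]
wrist_force: [-0.1, -4.6, 5.0]
grip_width: 0.0295
finger_force: 25.5
[ 0.0716  0.6008  1.5745 -0.001   0.9638 -1.7922] [0.5657 0.117  0.1455] [-0.4592  3.1055 -0.0016] [-0.605  -0.036  -0.0279]
t: 12.17
eef_pos: [0.5658, 0.1167, 0.1451]
orientation: [1.009, 2.972, -0.0]
wrist_force: [-0.3, -5.1, 6.0]
grip_width: 0.0288
finger_force: 25.6
[ 0.0713  0.6015  1.5749 -0.0014  0.9629 -0.8442] [0.5658 0.1167 0.1451] [ 1.009   2.9724 -0.0003] [-0.8491  0.0783 -0.1078] [-0.2978 -5.0683  6.036 ]
```

View pics/w10.png

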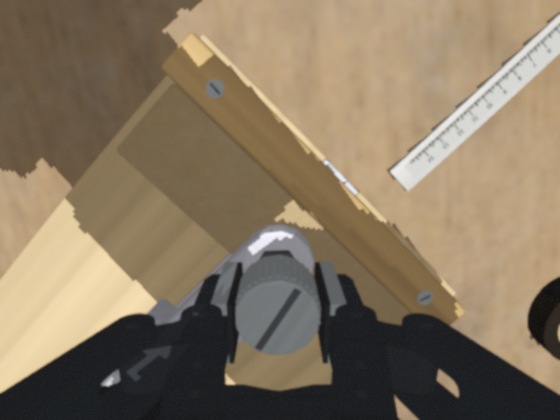

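The slot shows clearly while gripped (283,320), so I can track its angle in the wrist picture to separate turning from slipping.

```bash
cat >> h.py <<'E'
def slot(px):
    g=cv2.cvtColor(px,cv2.COLOR_RGB2GRAY).astype(np.float32);best=None
    g=cv2.GaussianBlur(g,(3,3),0);res=[]
    for cx in range(272,286,1):
        for cy in range(310,330,1):
            for a in np.arange(0,180,2.):
                s=np.arange(-24,25,2);d=np.radians(a);t=np.array([np.cos(d),np.sin(d)]);n=np.array([-t[1],t[0]])
                def line(o):
                    x=cx+t[0]*s+n[0]*o;y=cy+t[1]*s+n[1]*o
                    return g[np.round(y).astype(int),np.round(x).astype(int)].mean()
                res.append((min(line(7),line(-7))-line(0),a,cx,cy))
    res.sort(reverse=True);return [tuple(np.round(r,1)) for r in res[:3]],round(np.mean([r[1] for r in res[:8]]),1)
E
python3 - <<'E'
from h import *
for f in ("w9","w10"): print(f,slot(cv2.imread("pics/%s.png"%f)[:,:,::-1]))
E
python3 -m inch '{"increments": [[-1,0,0,0,0,0,1],[-1,0,0,0,0,0,2],[-1,0,0,0,0,0,3],[-1,0,0,0.01,0,0,4],[-1,0,0,0.01,0,0,5],[-1,0,0,0.01,0,0,6],[-1,0,0,0.01,0,0,7],[-1,0,0,0.015,0,0,8],[-1,0,0,0.015,0,0,9],[-1,0,0,0.015,0,0,9]]}' 25
python3 - <<'E'
from h import *
np.set_printoptions(precision=4,suppress=True)
o=arm.get_obs();print(o["q"],o["eef_pos"],o["orientation"],o["moment"],o["wrist_force"])
c=cam("wrist");save(c,"w11.png");print(slot(c["px"]))
E
```

```text
w9 ([(np.float64(53.7), np.float64(124.0), np.float64(281.0), np.float64(313.0)), (np.float64(53.7), np.float64(124.0), np.float64(283.0), np.float64(310.0)), (np.float64(53.7), np.float64(124.0), np.float64(282.0), np.float64(312.0))], np.float64(124.0))
w10 ([(np.float64(55.8), np.float64(124.0), np.float64(274.0), np.float64(324.0)), (np.float64(55.7), np.float64(124.0), np.float64(275.0), np.float64(323.0)), (np.float64(55.7), np.float64(124.0), np.float64(272.0), np.float64(327.0))], np.float64(124.0))
t: 13.05
eef_pos: [0.5656, 0.1166, 0.1446]
orientation: [2.249, 2.191, 0.001]
wrist_force: [-0.8, -6.0, 6.5]
grip_width: 0.0296
finger_force: 25.6
[ 0.0712  0.602   1.5755 -0.0017  0.9622  0.0983] [0.5656 0.1166 0.1446] [2.2486 2.1907 0.0009] [-1.0038  0.0581 -0.0475] [-0.8076 -5.9789  6.4794]
([(np.float64(67.3), np.float64(124.0), np.float64(272.0), np.float64(329.0)), (np.float64(67.2), np.float64(126.0), np.float64(272.0), np.float64(329.0)), (np.float64(66.9), np.float64(124.0), np.float64(273.0), np.float64(328.0))], np.float64(124.5))
```

```bash
python3 -m inch '{"increments": [[-1,0,0,0,0,0,0.7],[-1,0,0,0,0,0,1.4],[-1,0,0,0,0,0,2.1],[-1,0,0,0.01,0,0,2.8],[-1,0,0,0.01,0,0,3.5],[-1,0,0,0.01,0,0,4.2],[-1,0,0,0.01,0,0,5],[-1,0,0,0.01,0,0,5],[-1,0,0,0.01,0,0,5],[-1,0,0,0.01,0,0,5]]}' 25
cat > chk.py <<'E'
from h import *
import sys
np.set_printoptions(precision=4,suppress=True)
o=arm.get_obs();print(o["q"][5],o["eef_pos"],o["moment"],o["wrist_force"])
R=Ro.from_rotvec(o["orientation"]).as_matrix();print("yaw",np.degrees(np.arctan2(R[1,1],R[0,1])),"tilt",R[:,2])
c=cam("wrist");save(c,sys.argv[1]+".png");print(slot(c["px"]))
E
python3 chk.py w12
python3 -m inch '{"increments": [[-1,0,0,0,0,0,0.5],[-1,0,0,0,0,0,1],[-1,0,0,0,0,0,1.5],[-1,0,0,0.01,0,0,2],[-1,0,0,0.01,0,0,2.5],[-1,0,0,0.01,0,0,3],[-1,0,0,0.01,0,0,3],[-1,0,0,0.01,0,0,3],[-1,0,0,0.01,0,0,3],[-1,0,0,0.01,0,0,3]]}' 25
python3 chk.py w13
```

```text
t: 13.93
eef_pos: [0.5655, 0.1165, 0.1444]
orientation: [2.735, 1.541, 0.001]
wrist_force: [-2.5, -6.5, 8.7]
grip_width: 0.029
finger_force: 25.7
0.6164488293826815 [0.5655 0.1165 0.1444] [-1.0903  0.2429 -0.1272] [-2.5201 -6.511   8.6775]
yaw -31.187057975349948 tilt [ 0.0018 -0.0014 -1.    ]
([(np.float64(55.8), np.float64(124.0), np.float64(283.0), np.float64(313.0)), (np.float64(55.7), np.float64(124.0), np.float64(281.0), np.float64(316.0)), (np.float64(55.7), np.float64(124.0), np.float64(284.0), np.float64(312.0))], np.float64(124.0))
t: 14.82
eef_pos: [0.5654, 0.1165, 0.1444]
orientation: [2.943, 1.095, 0.002]
wrist_force: [-2.9, -6.2, 10.8]
grip_width: 0.0292
finger_force: 25.9
0.9305854158623673 [0.5654 0.1165 0.1444] [-1.1453  0.3403 -0.0573] [-2.9301 -6.1747 10.8068]
yaw -49.18172930623701 tilt [ 0.0017 -0.0014 -1.    ]
([(np.float64(54.8), np.float64(124.0), np.float64(284.0), np.float64(312.0)), (np.float64(54.7), np.float64(124.0), np.float64(283.0), np.float64(313.0)), (np.float64(54.7), np.float64(124.0), np.float64(282.0), np.float64(315.0))], np.float64(124.0))
```

```bash
python3 -m inch '{"increments": [[-1,0,0,0,0,0,0.5],[-1,0,0,0,0,0,1],[-1,0,0,0,0,0,1.5],[-1,0,0,0,0,0,2],[-1,0,0,0,0,0,2.5],[-1,0,0,0,0,0,3],[-1,0,0,0,0,0,3.5],[-1,0,0,0,0,0,4],[-1,0,0,0,0,0,4],[-1,0,0,0,0,0,4]]}' 25
python3 chk.py w14
```

```text
t: 15.7
eef_pos: [0.5669, 0.1172, 0.1443]
orientation: [3.106, 0.461, 0.009]
wrist_force: [3.4, -2.8, 5.3]
grip_width: 0.029
finger_force: 25.6
1.3482740175165104 [0.5669 0.1172 0.1443] [-0.4586 -0.6615  0.328 ] [ 3.4097 -2.8463  5.2694]
yaw -73.10854707369259 tilt [ 0.0056 -0.0003 -1.    ]
([(np.float64(54.7), np.float64(100.0), np.float64(279.0), np.float64(325.0)), (np.float64(54.7), np.float64(100.0), np.float64(280.0), np.float64(319.0)), (np.float64(54.7), np.float64(100.0), np.float64(279.0), np.float64(324.0))], np.float64(100.2))
```

The screw is seated. The slot slipped 24° against the fingers while the tool turned 24°, so the stop is at 156° (2.72 rad). Now I'll back off a quarter turn, which is -15 units.

```bash
python3 -m inch '{"increments": [[-1,0,0,0,0,0,-1],[-1,0,0,0,0,0,-2],[-1,0,0,0,0,0,-3],[-1,0,0,-0.005,0,0,-4],[-1,0,0,-0.005,0,0,-5],[-1,0,0,-0.01,0,0,-6],[-1,0,0,-0.01,0,0,-7],[-1,0,0,-0.013,0,0,-8],[-1,0,0,-0.013,0,0,-8],[-1,0,0,-0.013,0,0,-8]]}' 25
python3 -m inch '{"increments": [[-1,0,0,0,0,0,-1],[-1,0,0,0,0,0,-2],[-1,0,0,0,0,0,-3],[-1,0,0,-0.005,0,0,-4],[-1,0,0,-0.005,0,0,-5],[-1,0,0,-0.01,0,0,-6],[-1,0,0,-0.012,0,0,-7],[-1,0,0,-0.012,0,0,-7],[-1,0,0,-0.012,0,0,-7],[-1,0,0,-0.012,0,0,-7]]}' 25
sed -i 's/np.arange(0,180,2.)/np.arange(90,136,0.5)/' h.py
python3 chk.py w15
python3 - <<'E'
from h import *
for f in ("w13","w14"): print(f,slot(cv2.imread("pics/%s.png"%f)[:,:,::-1])[1])
c=cam("wrist")
for n in ("strip","screw_foot"):
    for r in models.trace("wrist",n)[:1]:
        W=np.array([atz(c,p,.03)[:2] for p in np.argwhere(r["mask"])[:,::-1]])
        (ctr,sz,a)=cv2.minAreaRect((W*1000).astype(np.float32));print(n,np.round(ctr,1),np.round(sz,1),a)
E
```

```text
t: 16.58
eef_pos: [0.566, 0.1181, 0.1445]
orientation: [2.651, 1.685, 0.006]
wrist_force: [2.1, 0.8, 6.2]
grip_width: 0.0289
finger_force: 25.6
t: 17.42
eef_pos: [0.565, 0.1181, 0.1447]
orientation: [-1.872, -2.523, -0.002]
wrist_force: [-2.6, 1.3, 8.3]
grip_width: 0.0294
finger_force: 25.8
-0.22229687382571492 [0.565  0.1181 0.1447] [0.1516 0.388  0.0562] [-2.5591  1.3345  8.3296]
yaw 16.8689068510418 tilt [ 0.0008  0.0012 -1.    ]
([(np.float64(65.4), np.float64(101.5), np.float64(279.0), np.float64(320.0)), (np.float64(65.4), np.float64(101.5), np.float64(279.0), np.float64(321.0)), (np.float64(65.4), np.float64(102.0), np.float64(280.0), np.float64(316.0))], np.float64(102.0))
w13 123.9
w14 100.3
strip [572.6 118.7] [198.2  44.7] 8.102806091308594
screw_foot [575.6  82.9] [46.4 65.6] 16.876522064208984
```

View pics/w15.png

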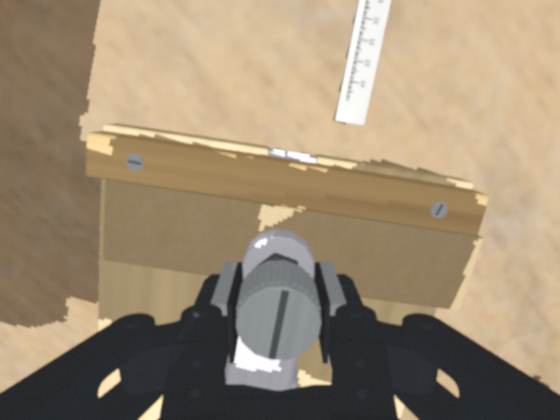

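The strip hasn't moved, and the tool turned back 90.0° while the slot lagged by about 1.5°. I'll trim by 1.5°, keep the grip and hand in.

```bash
python3 -m inch '{"increments": [[-1,0,0,0,0,0,-0.1],[-1,0,0,0,0,0,-0.2],[-1,0,0,0,0,0,-0.25],[-1,0,0,0,0,0,-0.25],[-1,0,0,0,0,0,-0.25],[-1,0,0,0,0,0,-0.25],[-1,0,0,0,0,0,-0.25],[-1,0,0,0,0,0,-0.25],[-1,0,0,0,0,0,-0.25],[-1,0,0,0,0,0,-0.25]]}' 25
python3 chk.py w16
python3 -c "
from station import arm
print(arm.close_job())"
```

```text
t: 18.45
eef_pos: [0.565, 0.1181, 0.1447]
orientation: [-1.839, -2.547, -0.002]
wrist_force: [-2.2, 1.3, 9.1]
grip_width: 0.029
finger_force: 25.8
-0.24828172511310628 [0.565  0.1181 0.1447] [ 0.1562  0.4742 -0.061 ] [-2.2069  1.3278  9.1421]
yaw 18.35547991172427 tilt [ 0.0007  0.0012 -1.    ]
([(np.float64(65.5), np.float64(102.5), np.float64(279.0), np.float64(321.0)), (np.float64(65.5), np.float64(102.0), np.float64(280.0), np.float64(316.0)), (np.float64(65.5), np.float64(102.0), np.float64(278.0), np.float64(326.0))], np.float64(102.1))
the job is handed in; nothing more can be done
None
```

Job handed in at about 18.5 s: the hold-down is locked with its foot about 1 mm or less from the strip's mid-line, and the thumbscrew was seated, backed off about 90° and is still gripped; the strip did not measurably move, and I did not re-measure the bystander tools.

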